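Set the pipe length gauge to the green mark and hold it

TASK

On the red pipe length gauge, first clear the lane: take the black pipe coupling that stands in front of the gauge's sliding stop and stand it upright in the blue tray. Then squeeze the yellow lock button on the sliding head so that the arm comes free, draw the arm out until its blue pointer is in line with the green clip on the scale, and finish holding it still there with the button squeezed in, without letting go. Leave everything else on the bench where it is.

Things in the scene. Friction and masses are not known exactly. Their poses are not given: they have to be found in the camera images.
- gauge: Red gauge fixed to the bench. Bed x -45 to +85, y -280 to +260, 12 mm thick; white scale (tick every 10 mm) on its +x edge, rail at x -34 to -26, top at 26 mm; sleeve 42 mm wide, y -270 to -35, top at 54 mm. Origin: underside, straight below the grip point when the arm is fully in. +y is the way the arm extends, +x points to the scale side.
- gauge_arm (a joint): How far the telescoping arm is drawn out along the gauge's +y, m: 0 fully in, 0.21 fully out; starts at 0 to 0.03. Button out: a brake holds it against at least 25 N. Button in: it slides against a return spring of about 2.5 to 3.5 N that draws it back in.
- release (a joint): Travel of the yellow lock button, m: 0 out (locked), 0.006 fully in; from 0.003 on it counts as squeezed. It moves along the gauge's +x, takes 7.5 N to start, 9 N fully in, and springs out and locks when let go. Its face is 26 mm (y) by 36 mm high, centred 3 mm below point grip.
- grip (a point): Grip point of the sliding head, 84 mm above the bench, moves with the arm, axes as the gauge. Upright black block, faces at x +16 mm (fixed) and, the button, x -22 mm (out) or -16 mm (in); 36 mm long in y, top 21 mm above this point. Beside it nothing is higher than 33 mm below this point, but for the steel stop plate across the lane 30 to 36 mm ahead (+y), 70 mm wide, top 14 mm below this point.
- pointer (a point): Tip of the blue pointer on the head, 72 mm to the scale side (+x) of the grip point and level with it in y, 18 mm above the bench; moves with the arm.
- marker: Green clip on the gauge's scale edge, 14 mm wide, its thin line pointing at the scale. Origin on that line, axes as the gauge. The pointer is at the mark when both have the same y along the gauge. It sits 130 to 190 mm out from the arm's fully-in position and cannot be knocked.
- coupling: Loose black steel pipe coupling, an open tube 48 mm across and 70 mm tall, about 0.3 kg, standing upright on the gauge's bed in the way of the stop plate. Origin: centre of its underside, z along its axis.
- tray: Open blue tray fixed on the bench, 150 (x) by 130 (y) by 45 mm tall, walls and floor 5 mm thick. Origin: centre of its underside.
- wrench: loose pipe-fitter's wrench, 220 mm long, lying near the robot; bystander. Origin: on its underside, z up.
- tape: yellow tape measure, 65 x 35 x 60 mm, standing near the robot; bystander. Origin: centre of its underside.
- hammer: hammer, 260 mm long, lying beyond the gauge; bystander. Origin: on its underside, z up.
- oil: red thread-oil can, 64 mm across, 150 mm tall, beyond the gauge; bystander. Origin: centre of its underside.
- sealant: grey jar with white cap, 60 mm across, 75 mm tall, beyond the gauge; bystander. Origin: centre of its underside.
- nipple: short brass pipe, 34 mm across, 60 mm tall, standing on the bench beyond the blue tray; bystander. Origin: centre of its underside.
- elbow: steel pipe elbow lying on the bench near the robot; bystander. Origin: centre of its underside.

How it is judged:
By the outcome, as a careful person would: the job done as asked, in the order asked, and still so for the second after the job is handed in, while the arm keeps its last pose, push and grip.
It also fails if it takes over 58 s, if anything falls off the work surface, if the arm or the gripper's body presses on something with over 40 N, if the wrist force passes 120 N, or if a joint passes its speed limit or range.

ROBOT

A 6-joint arm with a two-finger parallel gripper is mounted at the origin on the work surface. World frame = base frame: x ahead of the robot, y to its left, z up, the work surface at z = 0. Lengths are in m, angles in rad, forces in N, time in s.
With the tool pointing down it reaches from about 0.4 to 0.825 m from the base axis. Payload 7 kg.
Tool frame: the origin (TCP) lies on the centre line of the jaws, within the pads' length; the fingertips stand 19 mm ahead of it and the grasp point (between the pads) is the TCP; z points along the fingers, y is the line along which they close (so a half turn about z gives the same grasp; the last joint's range is limited). The gripper opens to 88 mm and grips with 3 to 60 N. Pads are 19 mm wide; open, the fingers measure 130 mm over their backs; the gripper's body (78 mm by 193 mm) begins 47 mm behind the grasp point.
Start: joints at [-1.06, 0.359, 0.012, 0, -1.224, -0.288], TCP at [0.149, -0.658, 0.246] pointing down, gripper open.
Joint ranges: [-3.07, 3.07], [-1.43, 2.12], [-1.02, 1.25], [-3.03, 1.67], [-3.05, -0], [-3.03, 3.03]. Speed limits (rad/s): [2.39, 2.39, 3.01, 3.14, 3.14, 3.14].

INTERFACE

Orientations are given as [roll, pitch, yaw] about the fixed x, y, z axes, in that order (R = Rz(yaw) Ry(pitch) Rx(roll)).
In Python, from station import arm, imaging, models gives the robot as it stands.
- The arm moves only by the tool play_rows, never from a script. Its arguments are lists of equal length, an entry for each row: "travel": the shift along the tool's x, y, z in units of 25 mm (1.0 is 25 mm), a list of three; "twist": the turn about the tool's z in units of 0.15 rad (1.0 is 0.15 rad). A call has 1 to 8 rows; each row shifts and turns the commanded pose from where the row before left it, along the tool's axes as they then stand; what a row does not reach is not made up. A row lasts 1/8 s, in which the tool goes at most 62.5 mm and 10.7 degrees, less where a joint would pass 70% of its speed; a pose out of reach is approached as far as the arm can. A call with a number of a shift or a turn outside -1 to 1 is refused whole. A call with a gripper value outside its range is refused whole. "fingers" is the opening, from 0 (shut) to 1 (fully open), set as the call begins (left out, the last holds). The fingers move at their own pace and stop on an object; "newtons" is the grip in N (left out, the last holds). Time passes only in rows, so rows that do not move let the fingers close. It gives the time, the measured TCP pose, the force, the opening and the grip force at its end, in the units of the state.
- arm.get_state(): the state, without advancing time (a new reading comes with each control period).
- imaging.grab_frame(name): name is "side" or "top" or "wrist"; returns a dict with "pixels" (400x640x3 uint8, red, green, blue), "fx", "fy", "cx", "cy" (pixels), "distortion" ([k1, k2, p1, p2, k3] as OpenCV has them; the pictures are not rectified), "R" (3x3) and "t" (3): a world point X has camera coordinates R X + t; the wrist camera has in their place "T_tool_cam" (4x4, takes a point from camera to tool coordinates, whose origin is the TCP and whose axes are the flange's). Camera axes: x right, y down, z forward; pixel columns grow to the right and rows downward; lengths in m; the calibration is good to about 2 mm. A picture is of the moment at which its call begins: read the wrist's pose just before it. There is no depth.
- arm.job_done(): hands the job in; it is judged then, once.
Trained networks look in the newest picture that a camera, given by its name, has taken for a name from the list of things; names that differ only in an ending like _2 or _b are one class to them, and where a whole thing is asked for, a point or a joint stands for the part that bears it (a point fixed in the world has none). Each returns a list of dicts, best first, with "confidence" (0 to 1); they miss things now and then, are a little off and sometimes report something else, mostly with a low value. They report only what shows in the picture. A call takes as long as a camera call.
- models.boxes_of(name, camera): "extent" ([centre column, centre row, width, height] in pixels, round what is visible of it).
- models.silhouettes(name, camera): "pixels" (400x640 bool, what is visible of it) and "extent" ([centre column, centre row, width, height] in pixels, round what is visible of it).
The state is a dict: "t": time; "q": joint angles; "qd": joint speeds; "joint_efforts": joint torques, N m; "eef_pos": TCP position; "ee_rot": TCP orientation; "force": force on the tool from outside, world axes, zero at the start; "moment": the same for the moment, N m; "width": finger opening in m; "gripper_force": force on a finger pad.
Only numpy, scipy, OpenCV 4.12 (cv2) and the standard library are available. Lean on these libraries where they do the work, as an engineer would, in place of code of your own. Each camera call takes 0.05 s, during which the arm holds its last target. There are 200 camera calls.

## Working session

There is one attempt and no reset: what is moved stays moved. The work goes in short steps, Python scripts to look and compute and a tool call to move; the robot and the scene stay as the last step left them, time stands still between calls to the robot, and variables do not carry over. Pictures are saved under pics/ and viewed, at most 10 in all, crops included, and the job is handed in when it is done.

Besides the shell and the picture viewer there is one more tool, called after "Call:" in YAML: its name, and indented under it one key for each argument. play_rows: Moves the arm, as the interface text tells. Shifts and turns lie within -1 to 1; 1 stands for 25 mm of shift or 0.15 rad of turn. Its arguments: {"type":"object","properties":{"travel":{"type":"array","items":{"type":"array","items":{"type":"number"}}},"twist":{"type":"array","items":{"type":"number"}},"fingers":{"type":"number"},"newtons":{"type":"number"}},"required":["travel","twist"]}

```bash
ls; mkdir -p pics; cat > h.py <<'E'
import numpy as np, cv2
from station import arm, imaging, models
def px2ray(f,uv):
    K=np.array([[f['fx'],0,f['cx']],[0,f['fy'],f['cy']],[0,0,1.]])
    n=cv2.undistortPoints(np.array(uv,float).reshape(-1,1,2),K,np.array(f['distortion'],float)).reshape(-1,2)
    d=np.c_[n,np.ones(len(n))]
    R=np.array(f['R']);t=np.array(f['t'])
    return -R.T@t, d@R
def at_z(f,uv,z):
    c,d=px2ray(f,uv)
    return c+d*((z-c[2])/d[:,2])[:,None]
def proj(f,X):
    K=np.array([[f['fx'],0,f['cx']],[0,f['fy'],f['cy']],[0,0,1.]])
    p,_=cv2.projectPoints(np.array(X,float).reshape(-1,1,3),cv2.Rodrigues(np.array(f['R'],float))[0],np.array(f['t'],float),K,np.array(f['distortion'],float))
    return p.reshape(-1,2)
def wristpose(f,s):
    from scipy.spatial.transform import Rotation as Ro
    T=np.eye(4);T[:3,:3]=Ro.from_euler('xyz',s['ee_rot']).as_matrix();T[:3,3]=s['eef_pos']
    M=np.linalg.inv(T@np.array(f['T_tool_cam']));f['R']=M[:3,:3];f['t']=M[:3,3];return f
def save(f,n): cv2.imwrite('pics/'+n,f['pixels'][:,:,::-1])
E
python3 - <<'E'
from h import *
s=arm.get_state();print(s['t'],s['eef_pos'],s['ee_rot'],s['width'],s['q'])
ims=[]
for c in ('top','side'):
    f=imaging.grab_frame(c);save(f,c+'0.png')
    print(c,-np.array(f['R']).T@np.array(f['t']),f['fx'])
    for n in ('gauge','gauge_arm','release','marker','pointer','coupling','tray','grip'):
        for b in models.boxes_of(n,c)[:2]: print(n,np.round(b['extent'],1),round(b['confidence'],2))
E
```

```text
pics
0.0 [ 0.14904584 -0.65788538  0.24463898] [ 3.13997021e+00 -1.59008778e-04 -2.91887386e+00] 0.08762490485672303 [-1.05986345e+00  3.59384557e-01  1.10838260e-02 -3.28244122e-04
 -1.22409633e+00 -2.88102421e-01]
top [0.25759868 0.00569116 1.45078421] 441.8986215424889
gauge [334.9 206.3 163.7  50.2] 0.96
gauge_arm [325.5 209.4  27.2  30.8] 0.72
marker [262.6 263.4  23.1  30.4] 0.43
pointer [331.4 210.9  24.6  36.2] 0.86
pointer [264.2 263.   19.5  27.4] 0.73
coupling [286.6 209.7  12.1  17.7] 0.48
tray [207.  229.1  42.   45.9] 0.57
grip [328.5 209.8  29.8  35.2] 0.82
side [0.51470613 0.81631643 0.83065901] 392.3593638209315
gauge [326.  217.4  58.3 134.6] 0.84
gauge_arm [332.  202.1  37.6  35.9] 0.93
release [345.5 197.1   5.8  11.5] 0.59
marker [299.6 255.9   4.4   4.9] 0.4
pointer [334.1 203.4  38.6  37.2] 0.68
coupling [329.  235.8  19.3  30.3] 0.93
tray [335.6 332.9  71.   68.9] 0.74
grip [333.9 203.3  36.9  33.5] 0.87
```

```bash
python3 - <<'E'
import cv2
a=cv2.imread('pics/top0.png')[130:300,170:430];b=cv2.imread('pics/side0.png')[130:390,230:430]
cv2.imwrite('pics/top0c.png',cv2.resize(a,None,fx=3,fy=3,interpolation=2));cv2.imwrite('pics/side0c.png',cv2.resize(b,None,fx=2.3,fy=2.3,interpolation=2))
E
```

```text
(no output)
```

View pics/top0c.png

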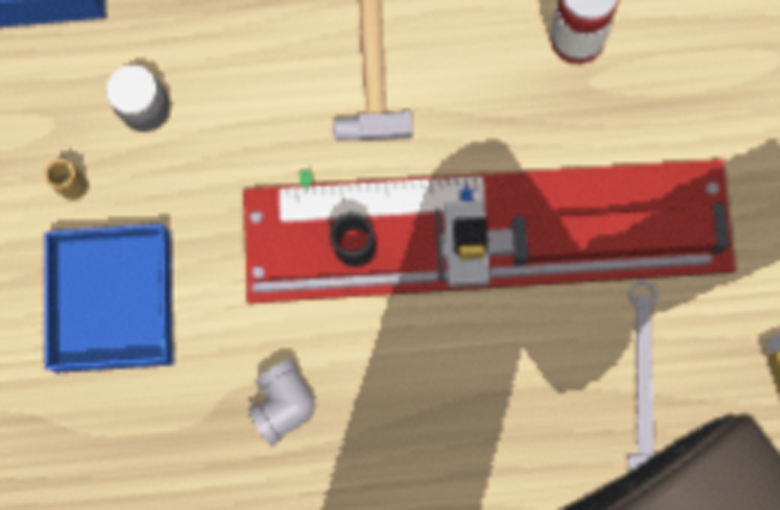

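View pics/side0c.png

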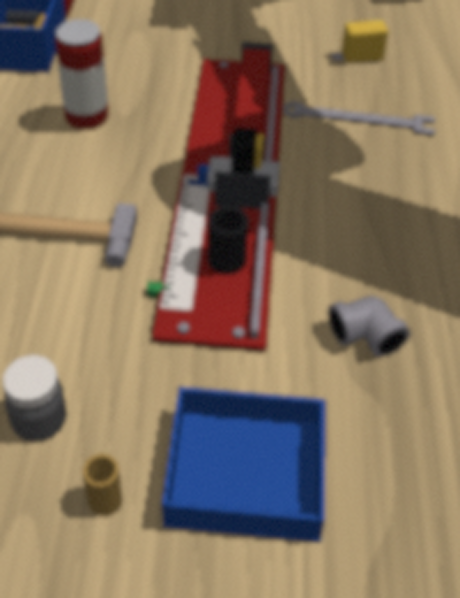

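The top view shows the gauge running left–right: red bed corners at about (252,192), (411,183), (415,220) and (253,231). The coupling ring is near (287,209), the button/head near (327,209), the clip near (272,190), the pointer near (325,195), and the tray corners near (186,207)–(227,252).

```bash
python3 - <<'E'
from h import *
from scipy.optimize import least_squares
f=imaging.grab_frame('top');g=imaging.grab_frame('side')
o=lambda l:[(170+u/3,130+v/3) for u,v in l]
os=lambda l:[(230+u/2.3,130+v/2.3) for u,v in l]
loc=np.array([[85,260],[85,-280],[-45,-280],[-45,260]])/1000.
t=o([(246,187),(724,160),(735,271),(248,302)])
sd=os([(153,342),(206,58),(286,65),(266,348)])
W=at_z(f,t,.012);Ws=at_z(g,sd,.012)
print(W.round(3),Ws.round(3))
def pose(p):
    c,s=np.cos(p[2]),np.sin(p[2]);return loc@np.array([[c,s],[-s,c]])+p[:2]
for w in (W,Ws):
    r=least_squares(lambda p:(pose(p)-w[:,:2]).ravel(),[.5,0,0]);print('gauge',r.x.round(4),(r.fun*1000).round(1))
print('coupl top',at_z(f,o([(352,238)]),.082), 'side',at_z(g,os([(229,217)]),.082))
print('head top',at_z(f,o([(470,234)]),.105),at_z(g,os([(245,133)]),.105))
print('pointer',at_z(f,o([(466,194)]),.018),'clip',at_z(f,o([(306,178)]),.015),at_z(g,os([(155,289)]),.015))
print('tray',at_z(f,o([(46,232),(167,226),(173,362),(47,371)]),.045),at_z(g,os([(180,390),(326,401),(322,537),(164,526)]),.045))
E
```

```text
[[ 0.616  0.198  0.012]
 [ 0.597 -0.337  0.012]
 [ 0.471 -0.332  0.012]
 [ 0.486  0.204  0.012]] [[ 0.611  0.212  0.012]
 [ 0.592 -0.331  0.012]
 [ 0.468 -0.323  0.012]
 [ 0.486  0.21   0.012]]
gauge [ 0.5231 -0.0564 -0.0322] [ 0.5  2.9  1.7 -1.7 -2.2 -2.6 -0.   1.4]
gauge [ 0.5196 -0.0474 -0.0342] [ 2.2 -2.5  2.9  1.1 -2.6 -2.2 -2.5  3.6]
coupl top [[0.53305675 0.08071454 0.082     ]] side [[0.53570879 0.08027088 0.082     ]]
head top [[ 0.52132762 -0.04248253  0.105     ]] [[ 0.52308827 -0.04505274  0.105     ]]
pointer [[ 0.5837916  -0.04552914  0.018     ]] clip [[0.61921117 0.13016044 0.015     ]] [[0.61730927 0.13877445 0.015     ]]
tray [[0.57778797 0.41260218 0.045     ]
 [0.57226347 0.28142215 0.045     ]
 [0.42447465 0.28230192 0.045     ]
 [0.42718377 0.41609676 0.045     ]] [[0.57304491 0.29367651 0.045     ]
 [0.42508519 0.29553503 0.045     ]
 [0.43195049 0.43779834 0.045     ]
 [0.573938   0.43787858 0.045     ]]
```

```bash
cat > plan.py <<'E'
from h import *
def plan(target,yaw,N,s=None):
    s=s or arm.get_state();p=np.array(s['eef_pos']);y=s['ee_rot'][2]
    dy=(yaw-y+np.pi)%(2*np.pi)-np.pi
    rows=[];tw=[]
    for i in range(N):
        c,sn=np.cos(y),np.sin(y);d=(np.array(target)-p)/(N-i)
        t=np.round(np.array([c*d[0]+sn*d[1],sn*d[0]-c*d[1],-d[2]])/.025,2);w=np.round(-dy/N/.15,2)
        a=t*.025;p=p+np.array([c*a[0]+sn*a[1],sn*a[0]-c*a[1],-a[2]]);y-=w*.15
        rows.append(t.tolist());tw.append(float(w))
    print('at',np.round(s['eef_pos'],4),np.round(s['ee_rot'],3),'t',round(s['t'],2),'\n',rows,tw,p.round(4),round(y,3));return dict(eef_pos=p,ee_rot=[np.pi,0,y],t=0)
E
python3 - <<'E'
from plan import *
a=plan([.42,-.40,.24],-2.4,16);plan([.534,.03,.25],-1.604,16,a)
E
```

```text
at [ 0.1491 -0.6583  0.2456] [ 3.142 -0.    -2.919] t 1.0 
 [[-0.8, 0.48, 0.01], [-0.82, 0.45, 0.01], [-0.83, 0.43, 0.01], [-0.85, 0.4, 0.01], [-0.86, 0.37, 0.02], [-0.87, 0.34, 0.01], [-0.88, 0.31, 0.02], [-0.89, 0.28, 0.01], [-0.9, 0.25, 0.02], [-0.91, 0.23, 0.01], [-0.92, 0.19, 0.02], [-0.92, 0.16, 0.01], [-0.93, 0.14, 0.02], [-0.93, 0.1, 0.01], [-0.93, 0.07, 0.02], [-0.94, 0.05, 0.01]] [-0.22, -0.22, -0.22, -0.22, -0.22, -0.22, -0.22, -0.22, -0.22, -0.22, -0.22, -0.22, -0.22, -0.22, -0.22, -0.22] [ 0.42   -0.3999  0.2401] -2.391
at [ 0.42   -0.3999  0.2401] [ 3.142  0.    -2.391] t 0 
 [[-0.94, 0.59, -0.02], [-0.97, 0.54, -0.03], [-1.0, 0.5, -0.02], [-1.02, 0.45, -0.03], [-1.04, 0.39, -0.02], [-1.06, 0.34, -0.03], [-1.07, 0.29, -0.02], [-1.09, 0.24, -0.03], [-1.1, 0.18, -0.02], [-1.1, 0.13, -0.03], [-1.11, 0.07, -0.02], [-1.11, 0.02, -0.03], [-1.11, -0.04, -0.02], [-1.11, -0.09, -0.03], [-1.1, -0.14, -0.02], [-1.09, -0.2, -0.03]] [-0.33, -0.33, -0.33, -0.33, -0.33, -0.33, -0.33, -0.33, -0.33, -0.33, -0.33, -0.33, -0.33, -0.33, -0.33, -0.33] [0.534  0.0299 0.2501] -1.599
```

Call:
play_rows:
  travel:
    - [-0.8,0.48,0]
    - [-0.82,0.45,0]
    - [-0.83,0.43,0]
    - [-0.85,0.4,0]
    - [-0.86,0.37,0]
    - [-0.87,0.34,0]
    - [-0.88,0.31,0]
    - [-0.89,0.28,0]
  twist: [-0.22,-0.22,-0.22,-0.22,-0.22,-0.22,-0.22,-0.22]
  fingers: 1

```text
t: 2.0
eef_pos: [0.2859, -0.5277, 0.2459]
ee_rot: [-3.141, 0.0, -2.651]
force: [0.3, -0.1, 0.1]
width: 0.0876
gripper_force: 0.0
```

Call:
play_rows:
  travel:
    - [-0.9,0.25,0]
    - [-0.91,0.23,0]
    - [-0.92,0.19,0]
    - [-0.92,0.16,0]
    - [-0.93,0.14,0]
    - [-0.93,0.1,0]
    - [-0.93,0.07,0]
    - [-0.94,0.05,0]
  twist: [-0.22,-0.22,-0.22,-0.22,-0.22,-0.22,-0.22,-0.22]

```text
t: 3.0
eef_pos: [0.4211, -0.3981, 0.2459]
ee_rot: [-3.141, 0.0, -2.387]
force: [0.9, 0.4, 0.3]
width: 0.088
gripper_force: 0.0
```

```bash
python3 - <<'E'
from plan import *
plan([.534,.03,.25],-1.604,18)
E
```

```text
at [ 0.4211 -0.3981  0.2459] [-3.141  0.    -2.387] t 3.0 
 [[-0.83, 0.52, -0.01], [-0.86, 0.48, -0.01], [-0.88, 0.45, -0.01], [-0.89, 0.41, -0.01], [-0.91, 0.37, -0.01], [-0.93, 0.33, -0.01], [-0.94, 0.29, -0.01], [-0.95, 0.25, -0.01], [-0.96, 0.21, -0.01], [-0.97, 0.16, -0.01], [-0.98, 0.12, -0.01], [-0.98, 0.08, -0.01], [-0.98, 0.04, -0.01], [-0.99, -0.01, -0.01], [-0.98, -0.05, -0.01], [-0.98, -0.09, -0.0], [-0.98, -0.14, -0.01], [-0.97, -0.18, -0.0]] [-0.29, -0.29, -0.29, -0.29, -0.29, -0.29, -0.29, -0.29, -0.29, -0.29, -0.29, -0.29, -0.29, -0.29, -0.29, -0.29, -0.29, -0.29] [0.534  0.0301 0.2499] -1.604
```

Call:
play_rows:
  travel:
    - [-0.83,0.52,0]
    - [-0.86,0.48,0]
    - [-0.88,0.45,0]
    - [-0.89,0.41,0]
    - [-0.91,0.37,0]
    - [-0.93,0.33,0]
    - [-0.94,0.29,0]
    - [-0.95,0.25,0]
  twist: [-0.29,-0.29,-0.29,-0.29,-0.29,-0.29,-0.29,-0.29]

```text
t: 4.0
eef_pos: [0.4709, -0.2079, 0.2459]
ee_rot: [-3.141, 0.0, -2.039]
force: [0.4, -0.1, 0.2]
width: 0.0879
gripper_force: 0.0
```

Call:
play_rows:
  travel:
    - [-0.96,0.21,0]
    - [-0.97,0.16,0]
    - [-0.98,0.12,0]
    - [-0.98,0.08,0]
    - [-0.98,0.04,0]
    - [-0.99,0,0]
    - [-0.98,-0.05,0]
    - [-0.98,-0.09,0]
  twist: [-0.29,-0.29,-0.29,-0.29,-0.29,-0.29,-0.29,-0.29]

```text
t: 5.0
eef_pos: [0.5209, -0.0178, 0.2459]
ee_rot: [-3.141, 0.0, -1.691]
force: [-0.6, 0.0, 0.2]
width: 0.0875
gripper_force: 0.0
```

Call:
play_rows:
  travel:
    - [-0.98,-0.14,0]
    - [-0.97,-0.18,0]
    - [0,0,0]
  twist: [-0.29,-0.29,0]

```text
t: 5.38
eef_pos: [0.534, 0.0302, 0.2457]
ee_rot: [-3.141, 0.0, -1.604]
force: [-0.6, -0.8, 0.5]
width: 0.0877
gripper_force: 0.0
```

```bash
python3 - <<'E'
from plan import *
s=arm.get_state();print(s['eef_pos'],s['ee_rot'],s['q'])
f=imaging.grab_frame('wrist');save(f,'w1.png');wristpose(f,s)
print(-f['R'].T@f['t'])
for n in ('gauge','gauge_arm','release','marker','pointer','coupling','grip','tray'):
    for b in models.silhouettes(n,'wrist')[:2]: print(n,np.round(b['extent'],1),round(b['confidence'],2))
E
```

```text
[0.53401928 0.03015526 0.24566144] [-3.14121553e+00  2.39254388e-04 -1.60385543e+00] [ 4.23132533e-01  1.27720161e-01 -2.96418739e-01 -5.33951098e-05
 -1.14621347e+00 -4.56169701e-01]
[ 0.53169243 -0.04882637  0.3857001 ]
gauge [310.8 140.8 135.4 281.7] 0.66
gauge [317.1  97.8 123.1  92.4] 0.45
gauge_arm [319.6  97.8 112.5  93.5] 0.56
release [354.  103.2  10.7  37.9] 0.79
marker [252.8 252.6  22.1  15.5] 0.56
marker [316.5  96.4 119.4  94.3] 0.54
pointer [316.9  97.  118.   93.1] 0.64
coupling [314.4 225.8  51.4  70.1] 0.91
grip [317.8  96.7 112.1  91.6] 0.73
```

View pics/w1.png

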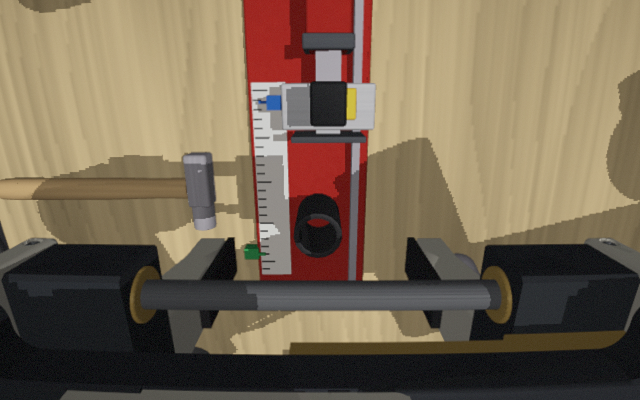

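The wrist view shows the coupling rim centred at (318,234), the black block at (328,103), the yellow button at (351,104), the blue pointer tip at about (258,102) and the green clip at about (252,252).

```bash
python3 - <<'E'
from plan import *
s=arm.get_state();f=imaging.grab_frame('wrist');wristpose(f,s)
A=lambda n,p,z:print(n,at_z(f,p,z).round(4).tolist())
A('coup',[(318,234)],.082)
A('block top corners',[(311,82),(347,82),(346,126),(310,126)],.105)
A('pointer',[(258,102)],.018);A('marker',[(252,252),(262,252)],.015)
A('edge',[(245,20),(259,270),(372,20),(362,270)],.012)
plan([.534,.0805,.16],-1.604,4)
E
```

```text
coup [[0.5389, 0.0792, 0.082]]
block top corners [[0.5386, -0.0606, 0.105], [0.5102, -0.0595, 0.105], [0.5116, -0.0252, 0.105], [0.541, -0.0263, 0.105]]
pointer [[0.5975, -0.0456, 0.018]]
marker [[0.6212, 0.1286, 0.015], [0.6091, 0.129, 0.015]]
edge [[0.6049, -0.1266, 0.012], [0.6157, 0.155, 0.012], [0.4768, -0.1215, 0.012], [0.488, 0.1597, 0.012]]
at [0.5341 0.0276 0.2456] [-3.141  0.    -1.608] t 5.88 
 [[-0.53, 0.02, 0.86], [-0.53, 0.02, 0.86], [-0.53, 0.02, 0.85], [-0.52, 0.02, 0.86]] [-0.01, -0.01, -0.01, -0.01] [0.534  0.0804 0.1599] -1.602
```

```bash
python3 - <<'E'
from plan import *
for i in range(2): print(arm.get_state()['eef_pos'],arm.get_state()['qd'])
plan([.537,.080,.072],-1.604,8)
E
```

```text
[0.53414737 0.02762158 0.2456258 ] [-8.18062432e-05  1.90159545e-03  1.03372284e-03  9.72972573e-04
  4.94940965e-04 -1.02336228e-03]
[0.53414737 0.02762158 0.2456258 ] [-8.18062432e-05  1.90159545e-03  1.03372284e-03  9.72972573e-04
  4.94940965e-04 -1.02336228e-03]
at [0.5341 0.0276 0.2456] [-3.141  0.    -1.608] t 5.88 
 [[-0.26, -0.0, 0.87], [-0.26, -0.01, 0.87], [-0.26, -0.0, 0.87], [-0.26, -0.01, 0.87], [-0.26, -0.0, 0.87], [-0.27, -0.01, 0.87], [-0.26, -0.0, 0.86], [-0.27, -0.01, 0.87]] [-0.0, -0.0, -0.0, -0.0, -0.0, -0.0, -0.0, -0.0] [0.5371 0.08   0.0719] -1.608
```

Call:
play_rows:
  travel:
    - [-0.27,0,0.87]
    - [-0.27,0,0.87]
    - [-0.27,0,0.87]
    - [-0.27,0,0.87]
    - [-0.26,-0.01,0.87]
    - [-0.27,-0.01,0.87]
  twist: [0,0,0,0,0,0]

```text
t: 6.62
eef_pos: [0.5363, 0.0682, 0.1144]
ee_rot: [-3.141, 0.0, -1.608]
force: [0.6, -0.5, 0.4]
width: 0.0878
gripper_force: 0.0
```

```bash
python3 - <<'E'
from plan import *
s=arm.get_state();f=imaging.grab_frame('wrist');s2=arm.get_state();save(f,'w2.png');wristpose(f,s)
print(s['eef_pos'],s2['eef_pos'],s['force'])
for b in models.boxes_of('coupling','wrist')[:2]: print(np.round(b['extent'],1),round(b['confidence'],2))
print(proj(f,[[.537,.080,.082],[.561,.080,.082],[.513,.08,.082]]))
plan([.537,.081,.071],-1.604,2)
E
```

```text
[0.53628471 0.06819021 0.11441438] [0.53487973 0.06824232 0.1116145 ] [ 0.62224947 -0.50910584  0.43209172]
[315.7 233.9  87.2  88.6] 0.56
[[320.63962856 261.01101382]
 [278.412495   262.39126772]
 [362.99062121 259.52448982]]
at [0.5349 0.0679 0.1129] [ 3.138e+00 -2.000e-03 -1.608e+00] t 6.72 
 [[-0.26, -0.03, 0.84], [-0.27, -0.03, 0.84]] [-0.01, -0.01] [0.5369 0.0811 0.0709] -1.605
```

View pics/w2.png

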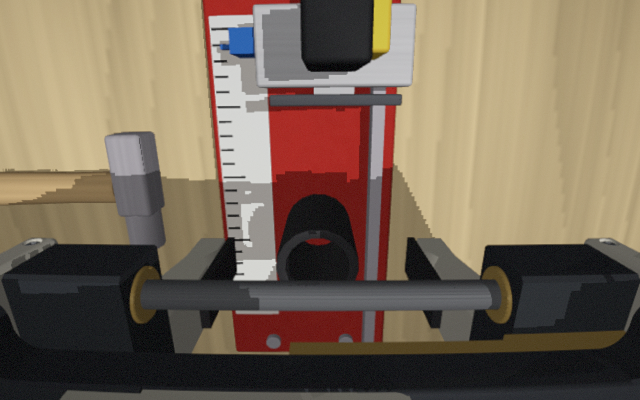

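The coupling rim is centred near (318,265), between the open fingers and within 2 mm of the prediction. Next I descend and grip.

Call:
play_rows:
  travel:
    - [-0.27,0.03,0.84]
    - [-0.27,0.03,0.82]
    - [0,0,0]
  twist: [0,0,0]

```text
t: 7.1
eef_pos: [0.5347, 0.0814, 0.0732]
ee_rot: [3.14, -0.001, -1.608]
force: [0.7, -0.1, 0.8]
width: 0.0874
gripper_force: 0.0
```

Call:
play_rows:
  travel:
    - [0,0,0]
    - [0,0,0]
    - [0,0,0]
    - [0,0,0]
    - [0,0,0]
    - [0,0,0]
  twist: [0,0,0,0,0,0]
  fingers: 0
  newtons: 35

```text
t: 7.85
eef_pos: [0.5361, 0.082, 0.0742]
ee_rot: [-3.14, 0.0, -1.607]
force: [1.6, -0.6, 4.2]
width: 0.047
gripper_force: 35.0
```

Call:
play_rows:
  travel:
    - [0,0,-0.9]
    - [0,0,-0.9]
    - [0,0,-0.9]
    - [0,0,-0.9]
  twist: [0,0,0,0]

```text
t: 8.35
eef_pos: [0.5337, 0.0814, 0.1631]
ee_rot: [3.138, -0.001, -1.608]
force: [-0.2, 0.5, -3.2]
width: 0.0474
gripper_force: 35.0
```

```bash
python3 - <<'E'
from plan import *
s=arm.get_state();print(s['width'],s['force'])
f=imaging.grab_frame('top');m=models.silhouettes('tray','top')
for b in m[:2]: print(b['confidence'],np.round(b['extent'],1),at_z(f,[b['extent'][:2]],.02))
plan([.50,.352,.165],-1.604,12)
E
```

```text
0.0473528322885608 [-0.1990579   0.48363625 -3.20321754]
0.63 [325.6 209.9  28.4  35.5] [[ 0.53195314 -0.04140882  0.02      ]]
0.51 [435.5 255.2  20.   22.6] [[ 0.35069504 -0.38065423  0.02      ]]
at [0.5355 0.082  0.1649] [-3.140e+00  1.000e-03 -1.608e+00] t 8.45 
 [[-0.89, 0.15, -0.0], [-0.9, 0.15, -0.0], [-0.89, 0.15, -0.0], [-0.9, 0.15, -0.0], [-0.89, 0.15, -0.0], [-0.9, 0.15, -0.0], [-0.89, 0.15, -0.0], [-0.9, 0.15, -0.0], [-0.89, 0.15, -0.0], [-0.9, 0.16, -0.0], [-0.89, 0.15, -0.0], [-0.9, 0.16, -0.0]] [-0.0, -0.0, -0.0, -0.0, -0.0, -0.0, -0.0, -0.0, -0.0, -0.0, -0.0, -0.0] [0.4999 0.352  0.1649] -1.608
```

Call:
play_rows:
  travel:
    - [-0.9,0.15,0]
    - [-0.9,0.15,0]
    - [-0.9,0.15,0]
    - [-0.9,0.15,0]
    - [-0.9,0.15,0]
    - [-0.9,0.15,0]
  twist: [0,0,0,0,0,0]

```text
t: 9.2
eef_pos: [0.517, 0.2184, 0.1626]
ee_rot: [3.14, -0.001, -1.608]
force: [0.1, 0.5, -4.0]
width: 0.0475
gripper_force: 35.0
```

Call:
play_rows:
  travel:
    - [-0.9,0.15,0]
    - [-0.9,0.15,0]
    - [-0.9,0.15,0]
    - [-0.9,0.15,0]
    - [-0.9,0.15,0]
    - [-0.9,0.15,0]
    - [0,0,0]
  twist: [0,0,0,0,0,0,0]

```text
t: 10.07
eef_pos: [0.5, 0.3553, 0.1633]
ee_rot: [-3.141, 0.0, -1.606]
force: [0.2, -1.0, -3.3]
width: 0.0472
gripper_force: 35.0
```

```bash
python3 - <<'E'
from plan import *
s=arm.get_state();print(s['eef_pos'],s['width'],s['force'])
f=imaging.grab_frame('side');save(f,'s2.png')
print('tray pts', proj(f,[[.5,.352,.005]]))
for n in ('tray','coupling'):
  for b in models.boxes_of(n,'side')[:2]: print(n,b['confidence'],np.round(b['extent'],1))
E
python3 -c "
import cv2;a=cv2.imread('pics/s2.png')[150:390,200:500];cv2.imwrite('pics/s2c.png',cv2.resize(a,None,fx=2,fy=2))"
```

```text
[0.50003124 0.35534187 0.16333652] 0.047174593278466355 [ 0.16615699 -0.95348795 -3.3460002 ]
tray pts [[337.8359701  333.26329202]]
tray 0.87 [335.4 332.3  68.1  69.4]
tray 0.39 [244.4 233.4  90.6  28.7]
coupling 0.98 [340.  302.9  23.3  40. ]
coupling 0.73 [318.5 205.9   7.6   6.5]
```

View pics/s2c.png

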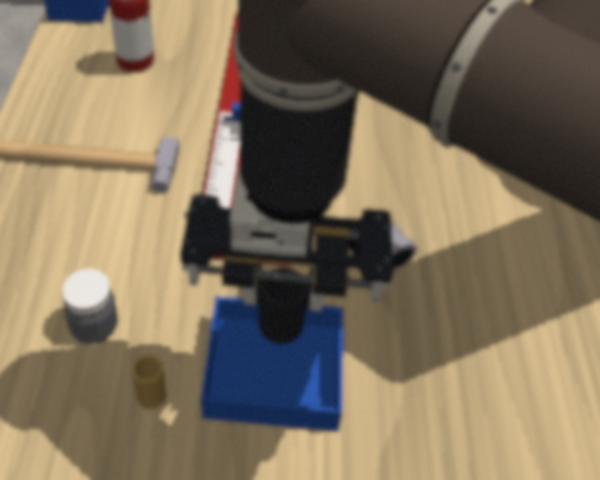

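The coupling hangs upright over the tray (tray floor centre at about (338,333) in the full frame), so I lower it.

Call:
play_rows:
  travel:
    - [0,0,0.8]
    - [0,0,0.8]
    - [0,0,0.8]
    - [0,0,0.75]
    - [0,0,0.5]
    - [0,0,0]
  twist: [0,0,0,0,0,0]

```text
t: 10.98
eef_pos: [0.5, 0.3525, 0.0715]
ee_rot: [3.141, -0.002, -1.608]
force: [0.6, 0.5, -2.7]
width: 0.0473
gripper_force: 35.0
```

Call:
play_rows:
  travel:
    - [0,0,0.1]
    - [0,0,0]
  twist: [0,0]

```text
t: 11.22
eef_pos: [0.5004, 0.3535, 0.0704]
ee_rot: [-3.141, 0.001, -1.608]
force: [0.3, -0.3, -3.6]
width: 0.047
gripper_force: 35.0
```

Call:
play_rows:
  travel:
    - [0,0,0.08]
    - [0,0,0.04]
    - [0,0,0]
  twist: [0,0,0]

```text
t: 11.6
eef_pos: [0.5003, 0.3534, 0.0672]
ee_rot: [-3.141, 0.0, -1.608]
force: [-1.0, -0.9, -0.3]
width: 0.0474
gripper_force: 35.0
```

Call:
play_rows:
  travel:
    - [0,0,0.03]
    - [0,0,0]
  twist: [0,0]

```text
t: 11.85
eef_pos: [0.5004, 0.3534, 0.0671]
ee_rot: [-3.141, 0.0, -1.607]
force: [-2.6, -1.4, 5.8]
width: 0.0475
gripper_force: 35.0
```

Call:
play_rows:
  travel:
    - [0,0,0]
    - [0,0,0]
    - [0,0,0]
    - [0,0,0]
  twist: [0,0,0,0]
  fingers: 0.85

```text
t: 12.35
eef_pos: [0.5002, 0.3532, 0.066]
ee_rot: [3.142, -0.0, -1.608]
force: [-1.1, -0.3, -0.3]
width: 0.0739
gripper_force: 0.0
```

Call:
play_rows:
  travel:
    - [0,0,-0.6]
    - [0,0,-0.9]
    - [0,0,-1]
    - [0,0,-1]
    - [0,0,-1]
  twist: [0,0,0,0,0]

```text
t: 12.98
eef_pos: [0.5003, 0.3533, 0.1807]
ee_rot: [-3.141, 0.001, -1.608]
force: [0.4, 0.6, -0.5]
width: 0.0747
gripper_force: 0.0
```

```bash
python3 - <<'E'
from plan import *
s=arm.get_state();f=imaging.grab_frame('side');save(f,'s3.png')
for b in models.boxes_of('coupling','side')[:1]: print(b['confidence'],np.round(b['extent'],1))
print(proj(f,[[.5,.3535,.005],[.5,.3535,.075]]))
plan([.528,.10,.195],-1.604,11)
E
```

```text
0.98 [341.1 327.2  23.5  37. ]
[[337.81022302 333.8609369 ]
 [339.0961425  317.35715877]]
at [0.5016 0.3545 0.183 ] [-3.137  0.005 -1.607] t 13.07 
 [[0.92, -0.13, -0.04], [0.92, -0.13, -0.04], [0.92, -0.13, -0.04], [0.92, -0.13, -0.04], [0.92, -0.13, -0.05], [0.92, -0.13, -0.04], [0.92, -0.13, -0.05], [0.92, -0.13, -0.04], [0.92, -0.13, -0.05], [0.93, -0.13, -0.04], [0.92, -0.13, -0.05]] [-0.0, -0.0, -0.0, -0.0, -0.0, -0.0, -0.0, -0.0, -0.0, -0.0, -0.0] [0.5281 0.1001 0.195 ] -1.607
```

The coupling box (23.5×37 px at (341,327)) matches it standing upright in the tray. Now back to the head.

Call:
play_rows:
  travel:
    - [0.92,-0.13,-0.04]
    - [0.92,-0.13,-0.04]
    - [0.92,-0.13,-0.04]
    - [0.92,-0.13,-0.04]
    - [0.92,-0.13,-0.05]
    - [0.92,-0.13,-0.04]
    - [0.92,-0.13,-0.05]
    - [0.92,-0.13,-0.04]
  twist: [0,0,0,0,0,0,0,0]
  fingers: 1

```text
t: 14.08
eef_pos: [0.5195, 0.1669, 0.1872]
ee_rot: [-3.141, 0.0, -1.608]
force: [0.1, 0.0, -0.1]
width: 0.0873
gripper_force: 0.0
```

Call:
play_rows:
  travel:
    - [0.92,-0.13,-0.05]
    - [0.92,-0.13,-0.04]
    - [0.92,-0.13,-0.04]
    - [0.92,-0.1,-0.04]
    - [0.8,0,0]
    - [0.5,0,0]
    - [0,0,0]
    - [0,0,0]
  twist: [0,0,0,0,0,0,0,0]

```text
t: 15.08
eef_pos: [0.5271, 0.0438, 0.1913]
ee_rot: [-3.141, 0.0, -1.608]
force: [0.5, -0.4, 0.7]
width: 0.0875
gripper_force: 0.0
```

```bash
python3 - <<'E'
from plan import *
s=arm.get_state();f=imaging.grab_frame('wrist');s2=arm.get_state();save(f,'w3.png')
print(s['eef_pos'],s['ee_rot'],s2['eef_pos'],s2['ee_rot'])
import pickle;pickle.dump((s,s2,f),open('w3.pkl','wb'))
for n in ('release','marker','pointer'):
    for b in models.boxes_of(n,'wrist')[:2]: print(n,np.round(b['extent'],1),round(b['confidence'],2))
a=cv2.resize(f['pixels'][0:300,170:430,::-1],None,fx=2,fy=2);cv2.imwrite('pics/w3c.png',a)
E
```

```text
[0.5271311  0.04381962 0.19133307] [-3.14145105e+00  1.03317986e-04 -1.60769554e+00] [0.52714936 0.04400633 0.1913279 ] [-3.14145376e+00  9.68134803e-05 -1.60732069e+00]
release [347.4  84.8  16.1  42.6] 0.63
release [307.2  80.7 143.8 110.2] 0.29
pointer [310.1  81.6 137.  112.5] 0.82
```

View pics/w3c.png

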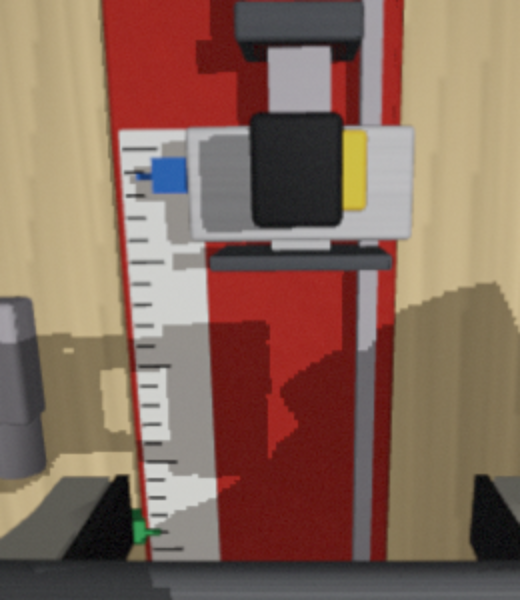

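The wrist view shows the pointer tip at (239,88), the clip's line at (246,266), and the block top spanning columns 296–341, rows 57–113. The lane is clear.

```bash
python3 - <<'E'
from plan import *
import pickle
s,s2,f=pickle.load(open('w3.pkl','rb'));wristpose(f,s)
P=lambda l:[(170+u/2,v/2) for u,v in l]
e=at_z(f,P([(108,60),(147,500),(402,60),(388,500)]),.012)
y1=np.arctan2(-(e[1]-e[0])[0],(e[1]-e[0])[1]);y2=np.arctan2(-(e[3]-e[2])[0],(e[3]-e[2])[1]);print('yaw',y1,y2)
yw=(y1+y2)/2;G=np.array([[np.cos(yw),np.sin(yw)],[-np.sin(yw),np.cos(yw)]])
b=at_z(f,P([(252,114),(342,114),(340,227),(253,227)]),.105);print('block',b.round(4),b.mean(0).round(4))
pt=at_z(f,P([(138,176)]),.018)[0]
for z in (.013,.018,.022):
    mk=at_z(f,P([(152,532)]),z)[0];print(z,pt.round(4),mk.round(4),'d local',(G@(mk-pt)[:2]).round(4))
print('cam',-f['R'].T@f['t'])
tk=at_z(f,P([(145,262),(155,366),(160,462),(168,548)]),.0125);print('ticks',(tk[:,:2]@G.T)[:,1].round(4),(pt[:2]@G.T).round(4))
E
```

```text
yaw -0.018906992306391004 -0.03077333960145043
block [[ 0.539  -0.0579  0.105 ]
 [ 0.5109 -0.0569  0.105 ]
 [ 0.5123 -0.0222  0.105 ]
 [ 0.5406 -0.0233  0.105 ]] [ 0.5257 -0.0401  0.105 ]
0.013 [ 0.5967 -0.043   0.018 ] [0.6095 0.1355 0.013 ] d local [0.0084 0.1788]
0.018 [ 0.5967 -0.043   0.018 ] [0.6082 0.1329 0.018 ] d local [0.0071 0.1761]
0.022 [ 0.5967 -0.043   0.018 ] [0.6071 0.1307 0.022 ] d local [0.0061 0.1739]
cam [ 0.52453196 -0.03513343  0.33138257]
ticks [0.0103 0.0605 0.111  0.1605] [ 0.5976 -0.0282]
```

```bash
python3 - <<'E'
from plan import *
a=plan([.524,-.041,.185],-1.604,5);plan([.524,-.041,.082],-1.604,6,a)
E
```

```text
at [0.5271 0.0441 0.1913] [-3.142  0.    -1.607] t 15.28 
 [[0.68, -0.0, 0.05], [0.68, -0.0, 0.05], [0.68, -0.0, 0.05], [0.68, -0.0, 0.05], [0.68, -0.0, 0.05]] [-0.0, -0.0, -0.0, -0.0, -0.0] [ 0.524  -0.0409  0.185 ] -1.607
at [ 0.524  -0.0409  0.185 ] [ 3.142  0.    -1.607] t 0 
 [[0.0, -0.0, 0.69], [0.0, -0.0, 0.69], [0.0, -0.0, 0.69], [0.0, -0.0, 0.68], [0.0, -0.0, 0.69], [0.0, -0.0, 0.68]] [-0.0, -0.0, -0.0, -0.0, -0.0, -0.0] [ 0.524  -0.0409  0.082 ] -1.607
```

Call:
play_rows:
  travel:
    - [0.68,0,0.05]
    - [0.68,0,0.05]
    - [0.68,0,0.05]
    - [0.68,0,0.05]
    - [0.68,0,0.05]
    - [0,0,0.2]
    - [0,0,0.5]
  twist: [0,0,0,0,0,0,0]

```text
t: 16.15
eef_pos: [0.5243, -0.0415, 0.1674]
ee_rot: [-3.14, 0.0, -1.608]
force: [-0.1, 0.5, -0.9]
width: 0.0876
gripper_force: 0.0
```

Call:
play_rows:
  travel:
    - [0,0,0.7]
    - [0,0,0.7]
    - [0,0,0.7]
    - [0,0,0.7]
    - [0,0,0.55]
    - [0,0,0]
    - [0,0,0]
  twist: [0,0,0,0,0,0,0]

```text
t: 17.02
eef_pos: [0.5242, -0.0412, 0.0841]
ee_rot: [-3.141, -0.0, -1.607]
force: [0.7, 1.0, 0.3]
width: 0.0878
gripper_force: 0.0
```

Call:
play_rows:
  travel:
    - [0,0,0.08]
    - [0,0,0]
    - [0,0,0]
    - [0,0,0]
    - [0,0,0]
    - [0,0,0]
    - [0,0,0]
    - [0,0,0]
  twist: [0,0,0,0,0,0,0,0]
  fingers: 0
  newtons: 22

```text
t: 18.02
eef_pos: [0.5248, -0.0415, 0.0817]
ee_rot: [-3.14, -0.0, -1.607]
force: [4.3, -2.4, -4.6]
width: 0.0313
gripper_force: 22.0
```

The button is fully in (31 mm opening). I draw the arm most of the way out.

Call:
play_rows:
  travel:
    - [-0.2,0,0]
    - [-0.4,0,0]
    - [-0.6,0,0]
    - [-0.6,0,0]
    - [-0.6,0,0]
    - [-0.6,0,0]
    - [-0.6,0,0]
    - [-0.4,0,0]
  twist: [0,0,0,0,0,0,0,0]

```text
t: 19.02
eef_pos: [0.5278, 0.0588, 0.0817]
ee_rot: [-3.141, -0.001, -1.607]
force: [3.7, -3.7, -1.7]
width: 0.0317
gripper_force: 22.0
```

Call:
play_rows:
  travel:
    - [-0.4,0,0]
    - [-0.6,0,0]
    - [-0.6,0,0]
    - [-0.4,0,0]
    - [-0.2,0,0]
    - [0,0,0]
  twist: [0,0,0,0,0,0]

```text
t: 19.77
eef_pos: [0.5295, 0.1137, 0.0817]
ee_rot: [3.141, 0.0, -1.607]
force: [1.9, -1.6, -1.1]
width: 0.0319
gripper_force: 22.0
```

```bash
python3 - <<'E'
from plan import *
import pickle
s=arm.get_state();f=imaging.grab_frame('wrist');s2=arm.get_state();save(f,'w4.png')
print(s['eef_pos'],s2['eef_pos'],s['ee_rot'],s['force'],s['width'])
for n in ('marker','pointer'):
    for b in models.boxes_of(n,'wrist')[:2]: print('w',n,np.round(b['extent'],1),round(b['confidence'],2))
g=imaging.grab_frame('side')
for n in ('marker','pointer'):
    for b in models.boxes_of(n,'side')[:2]: print('s',n,np.round(b['extent'],1),round(b['confidence'],2))
pickle.dump((s,f,g),open('w4.pkl','wb'))
print(proj(g,[[.617,.133,.015],[.60,.125,.018]]))
c=cv2.resize(g['pixels'][200:300,250:370,::-1],None,fx=5,fy=5,interpolation=2)
w=cv2.resize(f['pixels'][:,:320,::-1],None,fx=.625,fy=.625)
h=np.zeros((500,800,3),np.uint8);h[:,:600]=c;h[:250,600:]=w;cv2.imwrite('pics/m4.png',h)
E
```

```text
[0.52951991 0.11368458 0.08171716] [0.5295161  0.11348331 0.08174292] [ 3.14141376e+00  1.05680946e-05 -1.60737975e+00] [ 1.87795195 -1.58120912 -1.08551339] 0.03185876468346714
w marker [186.9 241.3  27.4  11.3] 0.49
w pointer [307.2 168.9 195.1 337.9] 0.7
s marker [338.8 326.   20.9  33.6] 0.52
s marker [297.1 256.8   2.9   6.8] 0.48
s pointer [329.3 240.6  41.6  42.5] 0.73
s pointer [335.4 331.8  72.8  69.3] 0.65
[[297.75129113 254.00685366]
 [304.31472916 251.39650862]]
```

View pics/m4.png

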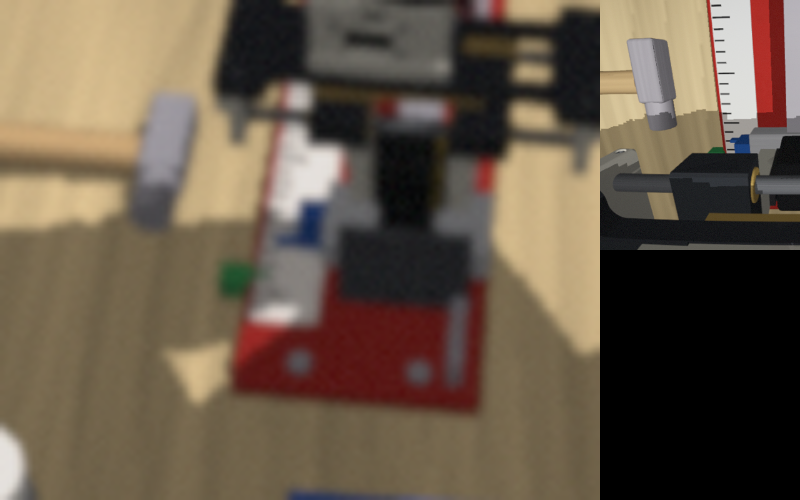

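Both the clip (near (187,241)) and the pointer (near (222,232)) are visible in the wrist frame, so I zoom in there.

```bash
python3 -c "
import cv2;a=cv2.imread('pics/w4.png')[170:260,160:260];cv2.imwrite('pics/w4c.png',cv2.resize(a,None,fx=6,fy=6,interpolation=0))"
```

```text
(no output)
```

View pics/w4c.png

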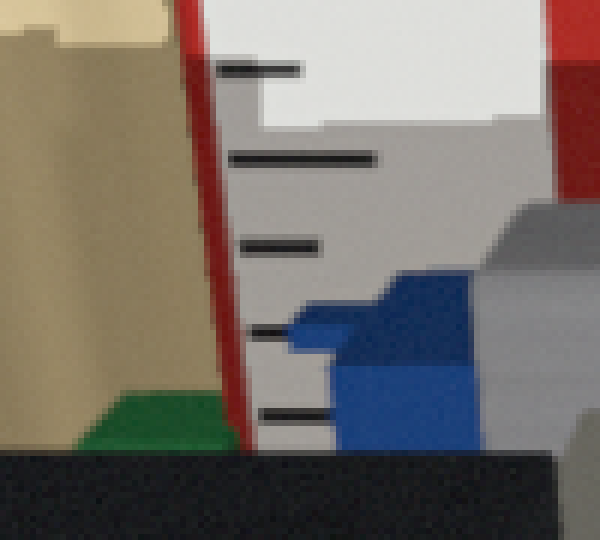

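```bash
python3 -c "
import cv2,numpy as np;a=cv2.imread('pics/w3.png')[235:280,220:270];b=cv2.imread('pics/w1.png')[230:275,230:280]
r=lambda x:cv2.resize(x,None,fx=8,fy=8,interpolation=0)
cv2.imwrite('pics/mk.png',np.hstack([r(a),r(b)]))"
```

```text
(no output)
```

View pics/mk.png

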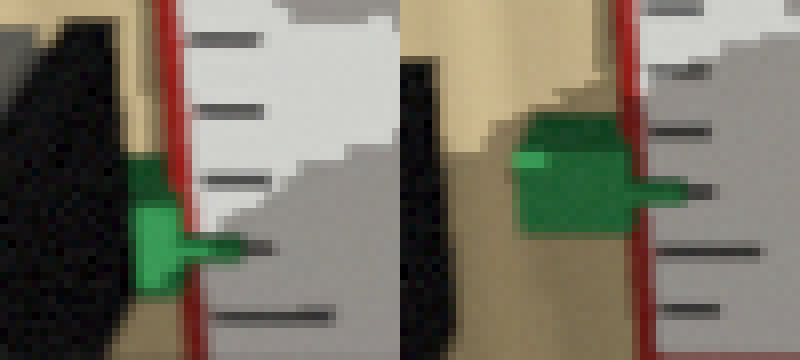

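The clip's thin line lies right on the 140 mm tick in both views. I'll fuse the colour centroids from the top, side and wrist pictures to remove the parallax from the clip's unknown height.

```bash
python3 - <<'E'
from plan import *
import pickle
yw=-.032;G=np.array([[np.cos(yw),np.sin(yw)],[-np.sin(yw),np.cos(yw)]])
def cen(img,win,col):
    u0,v0,u1,v1=win;a=img[v0:v1,u0:u1].astype(float)
    r,g,b=a[...,0],a[...,1],a[...,2]
    w=np.clip(g-np.maximum(r,b)-10,0,None) if col=='g' else np.clip(b-np.maximum(r,g)-25,0,None)
    v,u=np.mgrid[v0:v1,u0:u1];return np.array([(w*u).sum(),(w*v).sum()])/w.sum(),(w>0).sum()
top=imaging.grab_frame('top');side=imaging.grab_frame('side')
t0=cv2.imread('pics/top0.png')[:,:,::-1];s0=cv2.imread('pics/side0.png')[:,:,::-1]
_,f4,g4=pickle.load(open('w4.pkl','rb'))
for nm,cam,img,wg,wb in (('top0',top,t0,(262,182,282,198),(318,188,334,202)),('side0',side,s0,(288,248,306,264),(310,195,326,215)),('side4',side,g4['pixels'],(288,248,306,264),(302,236,318,252))):
    (cg,n1),(cb,n2)=cen(img,wg,'g'),cen(img,wb,'b')
    for z in (.010,.014,.018):
        m=at_z(cam,[cg],z)[0];p=at_z(cam,[cb],.016)[0]
        print(nm,z,cg.round(2),n1,cb.round(2),n2,'m',m.round(4),'p',p.round(4),'gap',(G@(m-p)[:2])[1].round(4))
s,f,_=pickle.load(open('w4.pkl','rb'));wristpose(f,s)
tip=at_z(f,[(208,226.2)],.018)[0];tk=at_z(f,[(207,170+x/6) for x in (158,247,332,415)],.0125)
print('tip-tcp',(G@(tip-s['eef_pos'])[:2]).round(4),'ticks rel tip',((tk-tip)[:,:2]@G.T)[:,1].round(4))
E
```

```text
top0 0.01 [271.38 188.91] 25 [325.  194.5] 16 m [0.6221 0.1326 0.01  ] p [ 0.5849 -0.0445  0.016 ] gap 0.1782
top0 0.014 [271.38 188.91] 25 [325.  194.5] 16 m [0.6211 0.1322 0.014 ] p [ 0.5849 -0.0445  0.016 ] gap 0.1778
top0 0.018 [271.38 188.91] 25 [325.  194.5] 16 m [0.6201 0.1319 0.018 ] p [ 0.5849 -0.0445  0.016 ] gap 0.1774
side0 0.01 [296.81 254.64] 41 [317.73 204.43] 20 m [0.6199 0.1312 0.01  ] p [ 0.5784 -0.067   0.016 ] gap 0.1995
side0 0.014 [296.81 254.64] 41 [317.73 204.43] 20 m [0.6194 0.1346 0.014 ] p [ 0.5784 -0.067   0.016 ] gap 0.2028
side0 0.018 [296.81 254.64] 41 [317.73 204.43] 20 m [0.6189 0.1379 0.018 ] p [ 0.5784 -0.067   0.016 ] gap 0.2061
side4 0.01 [296.59 255.07] 38 [311.61 244.03] 29 m [0.6203 0.1328 0.01  ] p [0.5829 0.0953 0.016 ] gap 0.0387
side4 0.014 [296.59 255.07] 38 [311.61 244.03] 29 m [0.6198 0.1361 0.014 ] p [0.5829 0.0953 0.016 ] gap 0.042
side4 0.018 [296.59 255.07] 38 [311.61 244.03] 29 m [0.6193 0.1394 0.018 ] p [0.5829 0.0953 0.016 ] gap 0.0453
tip-tcp [0.0735 0.003 ] ticks rel tip [-0.0186 -0.0084  0.0016  0.0116]
```

Call:
play_rows:
  travel:
    - [-0.2,0,0]
    - [-0.3,0,0]
    - [-0.24,0,0]
    - [-0.1,0,0]
    - [0,0,0]
    - [0,0,0]
  twist: [0,0,0,0,0,0]

```text
t: 20.92
eef_pos: [0.5302, 0.1345, 0.0817]
ee_rot: [3.141, -0.0, -1.608]
force: [-0.4, -2.6, -1.7]
width: 0.0318
gripper_force: 22.0
```

```bash
python3 - <<'E'
from plan import *
import pickle
s=arm.get_state();f=imaging.grab_frame('wrist');save(f,'w5.png');pickle.dump((s,f),open('w5.pkl','wb'))
print(s['eef_pos'],s['force'],s['width'],s['t'])
cv2.imwrite('pics/w5c.png',cv2.resize(f['pixels'][180:250,160:250,::-1],None,fx=8,fy=8,interpolation=0))
E
```

```text
[0.53016608 0.13446716 0.08174483] [-0.40745649 -2.58325808 -1.6810056 ] 0.03175473519849667 20.925
```

View pics/w5c.png

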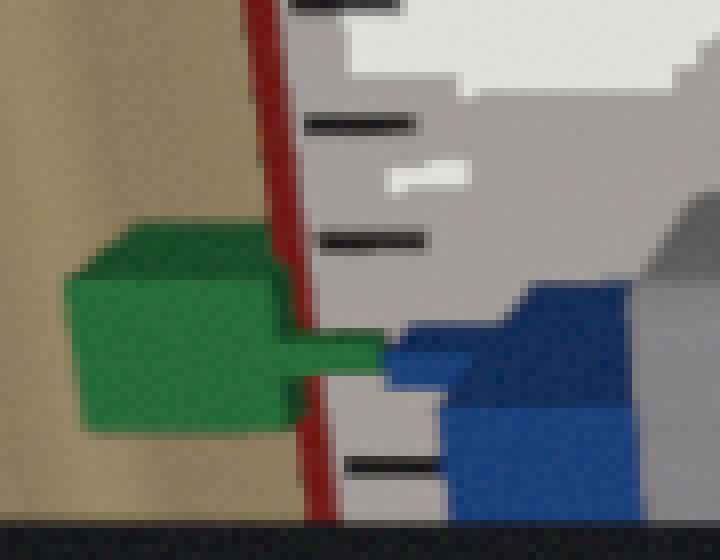

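The clip's thin line (row centre ≈359 in the crop) and the pointer tip (≈370) nearly meet. The pointer's top face sits about 6 mm higher and the camera looks in obliquely, so the pointer is really about 1.2 mm short. Travel reckoning and the top view give the same figure. I nudge it by that much.

Call:
play_rows:
  travel:
    - [-0.05,0,0]
    - [0,0,0]
    - [0,0,0]
    - [0,0,0]
    - [0,0,0]
    - [0,0,0]
  twist: [0,0,0,0,0,0]

```text
t: 21.72
eef_pos: [0.5302, 0.1356, 0.0817]
ee_rot: [3.141, -0.0, -1.608]
force: [-2.4, -3.9, -0.6]
width: 0.0318
gripper_force: 22.0
```

```bash
python3 - <<'E'
from plan import *
s=arm.get_state();print(s['eef_pos'],s['force'],s['width'],s['gripper_force'])
f=imaging.grab_frame('side')
for b in models.boxes_of('coupling','side')[:1]: print(b['confidence'],np.round(b['extent'],1))
g=imaging.grab_frame('wrist')['pixels'];a=cv2.imread('pics/w5.png')[:,:,::-1]
# shift of scale ticks relative to w5 (column 205..211), rows
t=a[196:222,198:214].astype(np.uint8).copy();r=cv2.matchTemplate(cv2.resize(g[185:232,196:216],None,fx=4,fy=4),cv2.resize(t,None,fx=4,fy=4),cv2.TM_CCOEFF_NORMED)
_,v,_,l=cv2.minMaxLoc(r);print('tick shift px',l[1]/4-11,l[0]/4-2,v,'(11.5... 14.4 px per 10mm)')
E
```

```text
[0.53021555 0.13559474 0.08170912] [-2.40023446 -3.91409503 -0.55670106] 0.031802540237430295 21.99776977300644
0.86 [339.2 324.7  17.7  36.2]
tick shift px -1.75 0.0 0.8979226350784302 (11.5... 14.4 px per 10mm)
```

```bash
python3 -c "
from station import arm
print(arm.job_done())"
```

```text
the job is handed in; nothing more can be done
None
```

I handed the job in at about 22 s: the coupling stands upright in the blue tray, and the gripper is holding the arm still with the button squeezed in and the pointer in line with the green clip, to within about 1 mm by my measurements; the judge's result was not shown.

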